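# Balance a block on the press rest, release the safety catch and hold the press lever down

### The arm

A 6-joint arm with a two-finger parallel gripper is mounted at the origin on a cart in front of the work surface, level with it; the furniture and walls round the work are solid. World frame = base frame: x ahead of the robot, y to its left, z up, the work surface at z = 0. Lengths are in mm, angles in rad, forces in N, time in s.
With the tool pointing down it reaches from about 275 to 750 mm from the base axis. Payload 10.2 kg.
Tool frame: the origin (TCP) lies between the finger pads, 19 mm behind the fingertips; this is the grasp point; z points along the fingers, y is the direction in which the jaws open and shut (so a half turn about z gives the same grasp; the last joint's range is limited). The gripper opens to 85 mm and grips with 20 to 120 N. Pads are 22 mm wide; open, the fingers measure 114 mm over their backs; the gripper's body (76 mm by 85 mm) begins 54 mm behind the grasp point. The pads swing forward as they close: fully open they stand 13 mm farther back than shut.
Start: joints at [-1.411, 0.313, 1.498, -0, 1.331, -0.223], TCP at [196.086, -487.013, 249.994] pointing down, gripper open.
Joint ranges: [-2.94, 2.94], [-0.97, 2.17], [0.19, 2.56], [-1.23, 4.37], [0.02, 3.11], [-2.88, 2.88]. Speed limits (rad/s): [2.39, 2.39, 3.01, 3.14, 3.14, 3.14].

### API

Orientations are given as a unit quaternion [x, y, z, w].
In Python, from bench import env gives the robot as it stands.
- The arm moves only by the shell command python3 -m pendant 'ROWS' [FORCE]. ROWS is JSON, a list of rows, each an object with "xyz": the shift along the tool's x, y, z in m, a list of three; "delta_rot": the turn, a rotation vector about the tool's x, y, z in rad, a list of three; "jaw": the finger opening in m, from 0 to 0.0854. In form: [{"xyz": [tx, ty, tz], "delta_rot": [rx, ry, rz], "jaw": jaw}, ...]. A call has 1 to 8 rows; each row is the pose to reach, as a shift and turn from the pose measured when the call began, along the tool's axes at that moment; what a row does not reach only later rows make up. A row lasts 1/8 s, in which the tool goes at most 62.5 mm and 10.7 degrees, less where a joint would pass 70% of its speed; a pose out of reach is approached as far as the arm can. A call with a gripper value outside its range is refused whole. The fingers move at their own pace and stop on an object; FORCE is the grip in N (left out, the last holds). Time passes only in rows, so rows that repeat a pose let the fingers close. It gives the time, the measured TCP pose, the force and the opening at its end, in the units of the state.
- env.get_obs(): the state, without advancing time (a new reading comes with each control period).
- env.grab_frame(name): name is "side" or "top" or "wrist"; returns the picture (480x640x3 uint8, red, green, blue); there is no depth.
- env.get_calibration(name): a dict with "intrinsics" (3x3 intrinsics, pixels), "dist" ([k1, k2, p1, p2, k3] as OpenCV has them; the pictures are not rectified), "rvec" (rotation vector, rad) and "tvec" (3), from world to camera coordinates, as OpenCV has them. Camera axes: x right, y down, z forward; pixel columns grow to the right and rows downward; lengths in mm; the calibration is good to about 2 mm. A picture is of the moment at which its call begins: read the wrist's pose just before it. get_calibration takes no time and is no camera call; for the wrist camera it gives the pose at the moment of the call.
- env.sign_off(): hands the job in, once; it reports no verdict.
Trained networks look in the newest picture that a camera, given by its name, has taken for a name from the list of things; names that differ only in an ending like _2 or _b are one class to them, and where a whole thing is asked for, a point or a joint stands for the part that bears it (a point fixed in the world has none). Each returns a list of dicts, best first, with "confidence" (0 to 1); they miss things now and then, are a little off and sometimes report something else, mostly with a low value. They report only what shows in the picture. A call takes as long as a camera call. They do not tell look-alikes from the thing itself.
- env.look_for(camera, thing): "extent" ([left, top, width, height] in pixels, round what is visible of it).
- env.trace(camera, thing): "pixels" (480x640 bool, what is visible of it) and "extent" ([left, top, width, height] in pixels, round what is visible of it).
The state is a dict: "t": time; "joints": joint angles; "joint_vel": joint speeds; "tau": joint torques, N m; "eef_pos": TCP position; "orientation": TCP orientation; "ft_force": force on the tool from outside, world axes, zero at the start; "torque": the same for the moment, N m; "finger_gap": finger opening in mm.
Only numpy, scipy, OpenCV 4.12 (cv2) and the standard library are available. Lean on these libraries where they do the work, as an engineer would, in place of code of your own. Each camera call takes 0.05 s, during which the arm holds its last target. There are 200 camera calls.

### The job

Balance the dark brown wood block flat on top of the metal dome of the green hand press and let go of it, then flip the red safety catch fully over by pressing its paddle down; do not force the lever before that. Then pull the press lever over towards the robot and down as far as it goes, so that its rubber foot clamps the block level on the dome, and finish while still holding the lever down there. Leave the light wood offcut and the roll of tape where they lie.

Things in the scene. Friction and masses are not known exactly. Their poses are not given: they have to be found in the camera images.
- offcut_b: Loose dark brown wood block, 40 x 62 x 28 mm (x, y, z), about 45 g; origin at the centre of its underside, z up. Grasp across the 40 mm (x)
- press: Green hand press fixed to the bench, base 220 x 180 x 12 mm. Origin at bench height straight below its dome's top; -x is its front, turned roughly to the robot, +x goes to the lever's hinge, z up. Two cheeks 140 mm high at x = 85 to 125 mm, y = +-63 mm; a post 188 mm high at x = 131, y = -85 mm carries the red catch, on the -y side
- rest_top (a point): Top of the bright metal dome, 60 mm above the bench: a ball cap of 55 mm radius, so a block laid on it rocks unless its centre is over this point (the block's underside then rests on it). Axes as the press. While the lever is up, foot and lever stay over 85 mm behind this point and the space above it is free
- lever_hinge (a point): Middle of the lever's hinge axis, which runs along the press's y axis; 105 mm behind the dome's top (+x of the press) and 120 mm above the bench
- lever_grip (a point): Middle of the lever's black round cross handle, 19 mm thick, along the press's y; 80 mm free between its two side arms. Circles at 180 mm radius about lever_hinge: raised it is 47 mm behind (+x) and 174 mm above the hinge, fully down 180 mm in front at hinge height. Can be pinched from above, one finger in front and one behind, and followed with the tool pointing down: the bar turns in the grip
- press_lever (a joint): Lever angle in rad: 0 raised (leaning 15 degrees back), grows as it is pulled forward and down, 1.83 fully down at its stop (level). A spring lifts it again whenever it is let go; moving it takes 3 to 9 N at the handle, the last 8 mm of foot travel up to about 15 N. While the catch is not flipped it is blocked at about 0.1
- press_foot: Black rubber foot on a sprung stem, 28 mm across, carried by the lever 105 mm from the hinge; origin on the lever's centre line, foot face 40 mm from it. With the lever fully down it stands straight above the dome's top; the block presses its spring (1.2 N per mm, 14 mm travel) in by about 8 mm and is clamped with about 12 N
- safety_catch (a joint): Angle of the red safety catch in rad: 0 to 0.1 at the start (guarding the lever), 1.25 fully flipped. It turns about an axis along the press's x axis; pressing the paddle down makes it grow. It stays where it is left; about 2 N at the paddle turns it. The lever is clear from about 0.9 on
- catch_pivot (a point): Pivot of the safety catch, 170 mm above the bench, on the press's -y side (x = 102, y = -85 mm in the press)
- catch_paddle (a point): Upper face of the red paddle (24 mm wide along the press's x, 7 mm thick, end 78 mm from the pivot), 60 mm out from catch_pivot. At joint 0 it slants 30 degrees up, away from the lever (this point 52 mm to -y of the pivot, 33 mm above it); at 1.25 it slants 42 degrees down (about 47 mm to -y, 37 mm below). Press down from above with closed fingertips; nothing lies beneath it
- offcut_a: Loose light wood offcut, 42 x 91 x 19 mm, a bystander to be left alone; origin at the centre of its underside
- masking_tape: Loose roll of masking tape lying flat, 98 mm across, 25 mm high, a bystander to be left alone; origin at the centre of its underside
There are look-alikes about, which are no part of the job. Leave any pink look-alike of the offcut_b alone.

How it is judged:
By the outcome, as a careful person would: the job done as asked, in the order asked, and still so for the second after the job is handed in, while the arm keeps its last pose, push and grip.
It also fails if it takes over 72 s, if anything falls off the work surface, if the arm or the gripper's body presses on something with over 40 N, if the wrist force passes 120 N, or if a joint passes its speed limit or range.

## Working session

There is one attempt and no reset: what is moved stays moved. The work goes in short steps, Python scripts to look and compute and a shell command to move; the robot and the scene stay as the last step left them, time stands still between calls to the robot, and variables do not carry over. Pictures are saved under pics/ and viewed, about 8 in all and at most 12, crops included, and the job is handed in when it is done.

```bash
mkdir -p pics; ls; cat > h.py <<'E'
import numpy as np, cv2
from bench import env
from scipy.spatial.transform import Rotation as R
def cal(n):
    c=env.get_calibration(n); return [np.array(c[k],float) for k in("intrinsics","dist","rvec","tvec")]
def ray(n,px,c=None):
    K,d,r,t=c or cal(n); u=cv2.undistortPoints(np.array(px,float).reshape(-1,1,2),K,d).reshape(-1,2)
    M=cv2.Rodrigues(r)[0]; o=-M.T@t.ravel(); return o,np.c_[u,np.ones(len(u))]@M
def onz(n,px,z,c=None):
    o,v=ray(n,px,c); return o+v*((z-o[2])/v[:,2])[:,None]
def proj(n,P,c=None):
    K,d,r,t=c or cal(n); return cv2.projectPoints(np.array(P,float).reshape(-1,1,3),r,t,K,d)[0].reshape(-1,2)
def save(n,f,img=None):
    img=env.grab_frame(n) if img is None else img
    cv2.imwrite('pics/'+f,img[:,:,::-1]); return img
def st():
    s=env.get_obs(); print({k:np.round(s[k],3).tolist() for k in("t","eef_pos","orientation","ft_force","finger_gap","joints")}); return s
def rel(s,p,Rw):  # shift and turn in tool axes (m, rad)
    R0=R.from_quat(s["orientation"]); return R0.inv().apply((np.array(p)-s["eef_pos"])/1000).round(4),(R0.inv()*Rw).as_rotvec().round(4)
E
python3 - <<'E'
from h import *
s=st(); print(R.from_quat(s["orientation"]).as_matrix().round(3))
a=save("top","t0.png"); b=save("side","s0.png")
cv2.imwrite('pics/both.png',cv2.resize(np.vstack([a,b])[:,:,::-1],None,fx=.62,fy=.62))
for n in("top","side"):
    for th in("offcut_b","press","press_foot","lever_grip","catch_paddle","rest_top","offcut_a","masking_tape"):
        try: print(n,th,[(np.round(d["extent"]).tolist(),round(d["confidence"],2)) for d in env.look_for(n,th)])
        except Exception as e: print(n,th,e)
E
```

```text
pics
{'t': 0.0, 'eef_pos': [196.057, -486.775, 249.453], 'orientation': [0.982, 0.19, 0.0, -0.001], 'ft_force': [0.341, 0.131, 0.114], 'finger_gap': 85.194, 'joints': [-1.411, 0.313, 1.498, 0.0, 1.331, -0.223]}
[[ 0.928  0.374 -0.   ]
 [ 0.374 -0.928  0.001]
 [ 0.    -0.001 -1.   ]]
top offcut_b [([302.0, 188.0, 22.0, 17.0], 0.81), ([338.0, 206.0, 21.0, 13.0], 0.63)]
top press [([357.0, 199.0, 119.0, 106.0], 0.74)]
top press_foot []
top lever_grip [([420.0, 201.0, 53.0, 57.0], 0.69)]
top catch_paddle [([440.0, 256.0, 28.0, 36.0], 0.8)]
top rest_top [([359.0, 203.0, 115.0, 101.0], 0.78)]
top offcut_a [([302.0, 188.0, 22.0, 17.0], 0.81), ([338.0, 206.0, 21.0, 13.0], 0.63)]
top masking_tape [([170.0, 302.0, 34.0, 32.0], 0.72)]
side offcut_b []
side press [([358.0, 231.0, 119.0, 136.0], 0.71)]
side press_foot []
side lever_grip [([435.0, 238.0, 41.0, 68.0], 0.69)]
side catch_paddle []
side rest_top [([359.0, 235.0, 116.0, 129.0], 0.88)]
side offcut_a []
side masking_tape [([158.0, 255.0, 41.0, 29.0], 0.7)]
```

View pics/t0.png

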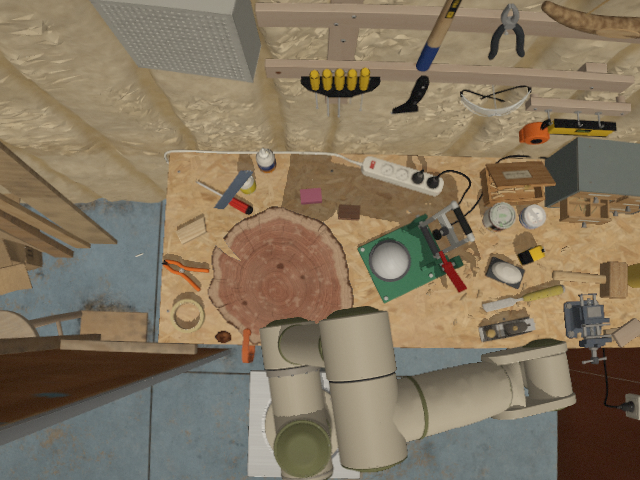

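View pics/s0.png

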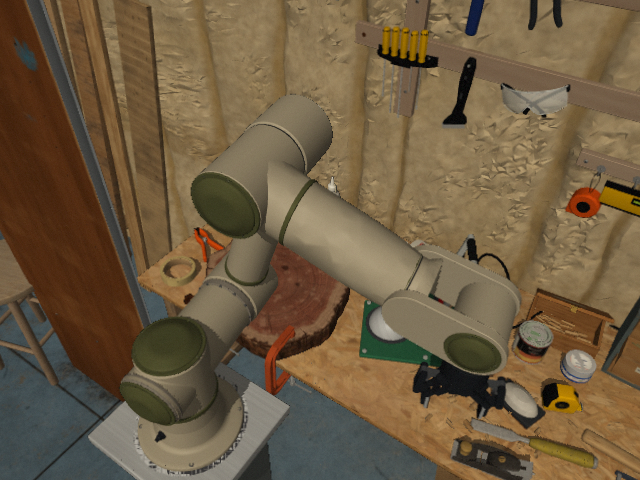

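The top picture shows two candidates for offcut_b: a pink block at (312,196) and a dark brown one at (348,212). The dark brown one fits the description. The press dome is at (389,260), the red catch at (450,270), the light offcut at (191,228) and the tape at (187,310). I'll enlarge a crop to confirm and measure rough poses.

```bash
python3 - <<'E'
from h import *
a=cv2.imread('pics/t0.png')
cv2.imwrite('pics/crop.png',cv2.resize(a[170:320,290:490],None,fx=4,fy=4,interpolation=cv2.INTER_CUBIC))
hsv=cv2.cvtColor(a,cv2.COLOR_BGR2HSV)
g=cv2.inRange(hsv,(55,90,30),(90,255,255)); g[:,:350]=0;g[:,490:]=0;g[:190]=0;g[310:]=0
ys,xs=np.nonzero(g); P=onz("top",np.c_[xs,ys],12)[:,:2]
r=cv2.minAreaRect(P.astype(np.float32)); print("base rect",r,cv2.boxPoints(r).round().tolist())
print("px/mm", onz("top",[[389,260],[390,260]],30).round(1).tolist())
for px in [(348,212),(312,196),(191,228)]: print(px,onz("top",[px],28).round(1))
# brown block mask
m=env.trace("top","offcut_b")
env.grab_frame("top")
for d in env.trace("top","offcut_b"):
    ys,xs=np.nonzero(d["pixels"]); r=cv2.minAreaRect(onz("top",np.c_[xs,ys],28)[:,:2].astype(np.float32)); print(d["confidence"],a[d["pixels"]].mean(0).round(),r)
# dome bright
w=cv2.inRange(hsv,(0,0,120),(180,45,255)); w[:,:366]=0;w[:,412:]=0;w[:236]=0;w[285:]=0
ys,xs=np.nonzero(w);print("dome",xs.min(),xs.max(),ys.min(),ys.max(),onz("top",[[xs.mean(),ys.mean()]],45))
print("cam",ray("top",[[320,240]])[0])
E
```

```text
base rect ((486.9558410644531, -297.75433349609375), (180.84402465820312, 259.6809387207031), 26.806854248046875) [[348.0, -223.0], [465.0, -454.0], [626.0, -373.0], [509.0, -141.0]]
px/mm [[471.3, -234.4, 30.0], [471.3, -237.3, 30.0]]
(348, 212) [[ 609.9 -115.1   28. ]]
(312, 196) [[655.6  -9.4  28. ]]
(191, 228) [[554.2 341.4  28. ]]
0.91 [117. 151. 176.] ((546.5156860351562, 335.48291015625), (46.15468978881836, 91.50222778320312), 30.1142520904541)
0.71 [48. 65. 91.] ((610.0596313476562, -118.12045288085938), (41.61884689331055, 64.50847625732422), 1.1389466524124146)
dome 371 407 247 278 [[ 462.29117193 -235.57276716   45.        ]]
cam [ 301.38576785  -20.90323661 1511.40252165]
```

View pics/crop.png

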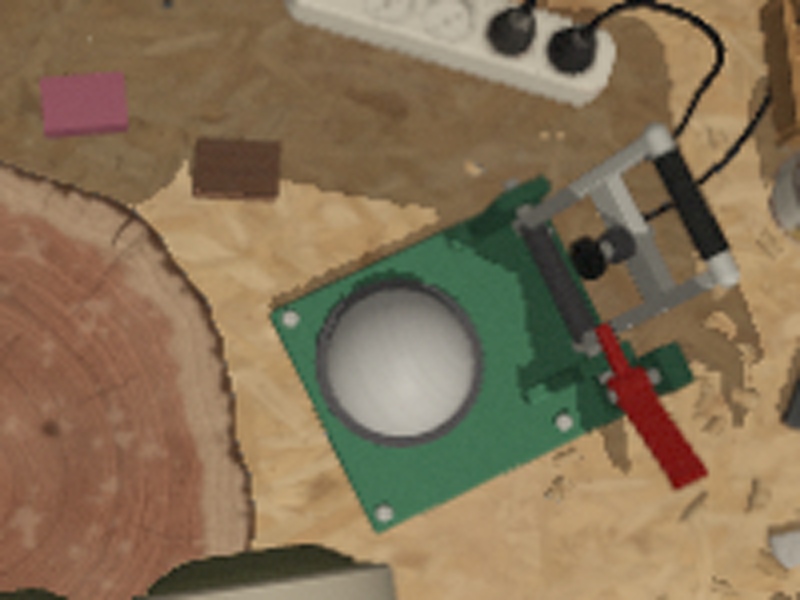

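The brown block is confirmed at crop (236,168), with the pink look-alike at (85,103) left of it. The press's +x points to the upper right, and the raised lever and the red catch are on its far right side. Next I'll work out a wrist view over the dome and block.

```bash
python3 - <<'E'
from h import *
s=st(); K,d,r,t=cal("wrist"); M=cv2.Rodrigues(r)[0]; o=(-M.T@t.ravel()).ravel()
R0=R.from_quat(s["orientation"]); print("cam in tool",R0.inv().apply(o-s["eef_pos"]).round(1),"axes",(R0.as_matrix().T@M.T).round(3).tolist(),K[0,0])
def down(yaw): # tool y at angle yaw
    y=np.array([np.cos(yaw),np.sin(yaw),0]);z=np.array([0,0,-1.]);return R.from_matrix(np.c_[np.cross(y,z),y,z])
for p,y in [((196,-487,360),None),((500,-190,360),np.radians(1.1)),((500,-190,360),np.radians(-30))]:
    print(p,rel(s,p,down(y) if y is not None else R0))
E
```

```text
{'t': 1.05, 'eef_pos': [196.097, -487.008, 250.014], 'orientation': [0.982, 0.19, -0.0, 0.0], 'ft_force': [-1.051, -0.052, 0.49], 'finger_gap': 85.576, 'joints': [-1.411, 0.313, 1.498, -0.0, 1.331, -0.223]}
cam in tool [  67.5    0.  -124.9] axes [[-0.001, -0.964, -0.266], [1.0, -0.0, -0.0], [0.0, -0.266, 0.964]] 352.85916996951653
(196, -487, 360) (array([-1.0e-04, -0.0e+00, -1.1e-01]), array([0., 0., 0.]))
(500, -190, 360) (array([ 0.3928, -0.162 , -0.11  ]), array([-0.    ,  0.    , -1.2072]))
(500, -190, 360) (array([ 0.3928, -0.162 , -0.11  ]), array([ 0.    ,  0.    , -0.6644]))
```

```bash
python3 -m pendant '[{"xyz":[0,0,-0.06],"delta_rot":[0,0,0],"jaw":0.08},{"xyz":[0.04,-0.015,-0.11],"delta_rot":[0,0,-0.15],"jaw":0.08},{"xyz":[0.098,-0.04,-0.11],"delta_rot":[0,0,-0.33],"jaw":0.08},{"xyz":[0.156,-0.064,-0.11],"delta_rot":[0,0,-0.51],"jaw":0.08},{"xyz":[0.214,-0.088,-0.11],"delta_rot":[0,0,-0.69],"jaw":0.08},{"xyz":[0.272,-0.112,-0.11],"delta_rot":[0,0,-0.87],"jaw":0.08},{"xyz":[0.33,-0.136,-0.11],"delta_rot":[0,0,-1.05],"jaw":0.08},{"xyz":[0.393,-0.162,-0.11],"delta_rot":[0,0,-1.207],"jaw":0.08}]'
cat > m.py <<'E'
from h import *
from scipy.optimize import least_squares
def down(deg):
    yaw=np.radians(deg); y=np.array([np.cos(yaw),np.sin(yaw),0]);z=np.array([0,0,-1.]);return R.from_matrix(np.c_[np.cross(y,z),y,z])
E
python3 - <<'E'
from m import *
s=st(); c=cal("wrist"); im=save("wrist","w0.png")
for th in("offcut_b","rest_top","lever_grip","catch_paddle"):
    for d in env.trace("wrist",th):
        ys,xs=np.nonzero(d["pixels"]); print(th,round(d["confidence"],2),np.round(d["extent"]).tolist(),im[d["pixels"]].mean(0).round())
        if th=="offcut_b": print(cv2.minAreaRect(onz("wrist",np.c_[xs,ys],28,c)[:,:2].astype(np.float32)))
E
```

```text
t: 2.05
eef_pos: [494.5, -194.9, 360.2]
orientation: [0.698, 0.716, 0.0, 0.0]
ft_force: [0.1, -0.6, 0.6]
finger_gap: 80.2
{'t': 2.05, 'eef_pos': [494.531, -194.92, 360.175], 'orientation': [0.698, 0.716, 0.0, 0.0], 'ft_force': [0.053, -0.587, 0.557], 'finger_gap': 80.241, 'joints': [-0.596, 0.277, 1.263, -0.0, 1.601, -0.62]}
offcut_b 0.95 [438.0, 8.0, 45.0, 65.0] [232. 131. 151.]
((655.9374389648438, -7.056488037109375), (49.140403747558594, 66.0575942993164), 6.180944919586182)
offcut_b 0.78 [395.0, 114.0, 40.0, 52.0] [147. 102.  74.]
((610.2296752929688, -117.78130340576172), (61.76710510253906, 45.45999526977539), 87.7159652709961)
rest_top 0.58 [209.0, 158.0, 207.0, 256.0] [ 97. 109.  90.]
lever_grip 0.97 [297.0, 310.0, 119.0, 106.0] [101.  96.  89.]
catch_paddle 0.83 [219.0, 366.0, 87.0, 49.0] [178.  32.  26.]
```

View pics/w0.png

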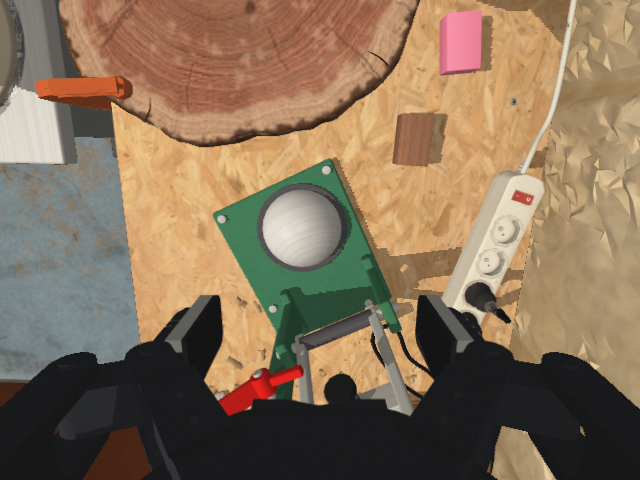

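The wrist picture shows the dome at (302,228), the brown block at (414,139), the pink one at (461,43), the foot at (341,388) and the catch at (262,388). Now I'll fit the poses of the press and the block.

```bash
cat >> m.py <<'E'
def blockfit(cam,c,mask,x0,z0=0,dims=(40,62,28)):
    def sil(p):
        a=p[2];C=np.array([[sx*dims[0]/2,sy*dims[1]/2,z] for sx in(-1,1) for sy in(-1,1) for z in(0,dims[2])])
        Q=np.c_[C[:,0]*np.cos(a)-C[:,1]*np.sin(a)+p[0],C[:,0]*np.sin(a)+C[:,1]*np.cos(a)+p[1],C[:,2]+z0]
        h=cv2.convexHull((proj(cam,Q,c)*16).astype(np.int32)); m=np.zeros((480,640),np.uint8); cv2.fillConvexPoly(m,h,1,shift=4); return m>0
    from scipy.optimize import minimize
    f=lambda q:1-(sil(q*[1,1,.02])&mask).sum()/(sil(q*[1,1,.02])|mask).sum()
    b=min((minimize(f,np.array([x0[0],x0[1],a/.02]),method="Nelder-Mead",options=dict(initial_simplex=np.array([x0[0],x0[1],a/.02])+np.array([[0,0,0],[6,0,0],[0,6,0],[0,0,6]]))) for a in(x0[2]-.05,x0[2]+.05)),key=lambda r:r.fun)
    p=b.x*[1,1,.02]; return p[:2].round(1),np.degrees(p[2]).round(1),1-b.fun
def domefit(cam,c,im,roi):
    x,y,w,h=roi; hsv=cv2.cvtColor(im,cv2.COLOR_RGB2HSV); g=np.zeros((480,640),np.uint8); g[y:y+h,x:x+w]=cv2.inRange(hsv,(0,0,110),(180,60,255))[y:y+h,x:x+w]
    cs=max(cv2.findContours(g,0,cv2.CHAIN_APPROX_NONE)[0],key=cv2.contourArea); cs=cv2.convexHull(cs).reshape(-1,2)
    th=np.linspace(0,2*np.pi,180)
    def res(p):
        r=np.sqrt(max(55**2-(p[2]-5)**2,1)); q=proj(cam,np.c_[p[0]+r*np.cos(th),p[1]+r*np.sin(th),0*th+p[2]],c)
        return [cv2.pointPolygonTest(q.astype(np.float32).reshape(-1,1,2),(float(u),float(v)),True) for u,v in cs]
    r=least_squares(res,[468,-238,25],loss="soft_l1",x_scale=[1,1,1],diff_step=1e-3); return r.x.round(1),np.sqrt(np.mean(r.fun**2)).round(2)
E
python3 - <<'E'
from m import *
c=cal("wrist"); im=cv2.imread('pics/w0.png')[:,:,::-1].copy(); env.grab_frame("wrist")
for d in env.trace("wrist","offcut_b"):
    if im[d["pixels"]].mean(0)[0]<190: print("block wrist",blockfit("wrist",c,d["pixels"],(610,-118,0)))
print("dome",domefit("wrist",c,im,(250,175,105,105)))
hsv=cv2.cvtColor(im,cv2.COLOR_RGB2HSV); g=cv2.inRange(hsv,(60,80,40),(90,255,255))
ys,xs=np.nonzero(g);k=(xs>205)&(xs<410)&(ys<275);xs=xs[k];ys=ys[k]
h=cv2.convexHull(np.c_[xs,ys].astype(np.int32)).reshape(-1,2); P=onz("wrist",h,12,c)[:,:2]
# front corners & edge directions
L=np.array([P[np.argmin(h[:,0])],P[np.argmin(h[:,1])]]); print("front corners",L.round(1).tolist(),"mid",L.mean(0).round(1),np.linalg.norm(L[1]-L[0]),"yaw of +y",np.degrees(np.arctan2(*(L[1]-L[0])[::-1])))
T=cv2.imread('pics/t0.png')[:,:,::-1].copy(); print("dome top cam",domefit("top",cal("top"),T,(366,236,46,49)))
env.grab_frame("top")
for d in env.trace("top","offcut_b"):
    if T[d["pixels"]].mean(0)[0]<130: print("block top",blockfit("top",cal("top"),d["pixels"],(610,-118,0)))
E
```

```text
block wrist (array([ 612.8, -118.4]), np.float64(-2.9), np.float64(0.9600606673407482))
dome (array([ 469.7, -238.9,   20. ]), np.float64(0.42))
front corners [[349.7, -223.5], [501.9, -147.9]] mid [ 425.8 -185.7] 170.02762702955033 yaw of +y 26.424466148873197
dome top cam (array([ 466.2, -238.1,   27.4]), np.float64(0.63))
block top (array([ 612.4, -117.4]), np.float64(-1.0), np.float64(0.9217877094972067))
block top (array([ 610., -118.]), np.float64(-2.9), np.float64(0.0))
```

Both cameras agree on the block (about 612.5, -118, yaw about -2°) and nearly agree on the dome (468–470, -238.5). Press yaw is about -63.5°. Next is the grasp.

```bash
python3 - <<'E'
from m import *
s=st()
for z in(60,22): print(rel(s,(612.5,-118,z),down(-2)))
E
```

```text
{'t': 2.5, 'eef_pos': [492.655, -197.639, 360.154], 'orientation': [0.701, 0.713, -0.0, 0.0], 'ft_force': [0.018, -0.135, 0.04], 'finger_gap': 80.041, 'joints': [-0.602, 0.275, 1.265, -0.0, 1.601, -0.619]}
(array([0.0777, 0.1211, 0.3002]), array([0.0001, 0.0002, 0.0515]))
(array([0.0777, 0.1211, 0.3382]), array([0.0001, 0.0002, 0.0515]))
```

```bash
python3 -m pendant '[{"xyz":[0.03,0.045,0.03],"delta_rot":[0,0,0.05],"jaw":0.06},{"xyz":[0.06,0.09,0.06],"delta_rot":[0,0,0.05],"jaw":0.06},{"xyz":[0.078,0.121,0.11],"delta_rot":[0,0,0.05],"jaw":0.06},{"xyz":[0.078,0.121,0.165],"delta_rot":[0,0,0.05],"jaw":0.06},{"xyz":[0.078,0.121,0.22],"delta_rot":[0,0,0.05],"jaw":0.06},{"xyz":[0.078,0.121,0.26],"delta_rot":[0,0,0.05],"jaw":0.06},{"xyz":[0.078,0.121,0.26],"delta_rot":[0,0,0.05],"jaw":0.06},{"xyz":[0.078,0.121,0.26],"delta_rot":[0,0,0.05],"jaw":0.06}]'
python3 - <<'E'
from m import *
s=st(); c=cal("wrist"); im=save("wrist","w1.png")
for d in env.trace("wrist","offcut_b"):
    print(d["extent"],im[d["pixels"]].mean(0).round(),blockfit("wrist",c,d["pixels"],(612,-118,-.03)))
for z in(22,): print(rel(s,(612.5,-118,z),down(-2)))
E
```

```text
t: 3.5
eef_pos: [613.2, -118.5, 102.3]
orientation: [0.719, 0.695, 0.001, 0.002]
ft_force: [-0.2, -0.1, 0.5]
finger_gap: 59.9
{'t': 3.5, 'eef_pos': [613.162, -118.534, 102.312], 'orientation': [0.719, 0.695, 0.001, 0.002], 'ft_force': [-0.155, -0.135, 0.483], 'finger_gap': 59.939, 'joints': [-0.378, 0.667, 1.352, -0.0, 1.12, -0.344]}
[283.7, 206.2, 70.4, 104.8] [147. 102.  75.] (array([ 612.5, -118.7]), np.float64(-1.9), np.float64(0.9711973666163763))
[352.1, 0.0, 92.5, 119.6] [239. 137. 159.] (array([ 612., -118.]), np.float64(-4.6), np.float64(0.0))
(array([ 0.0006, -0.0009,  0.0803]), array([0.003 , 0.0012, 0.0007]))
```

View pics/w1.png

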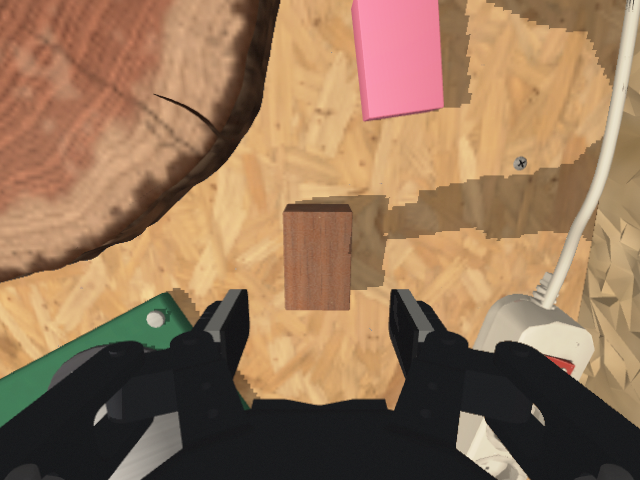

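The picture shows the block at (318,258), aligned between the fingers, with clear space on both sides. Grasp and lift.

```bash
python3 -m pendant '[{"xyz":[0,-0.001,0.045],"delta_rot":[0,0,0],"jaw":0.06},{"xyz":[0,-0.001,0.08],"delta_rot":[0,0,0],"jaw":0.06},{"xyz":[0,-0.001,0.08],"delta_rot":[0,0,0],"jaw":0.06},{"xyz":[0,-0.001,0.08],"delta_rot":[0,0,0],"jaw":0.035},{"xyz":[0,-0.001,0.08],"delta_rot":[0,0,0],"jaw":0.035},{"xyz":[0,-0.001,0.08],"delta_rot":[0,0,0],"jaw":0.035},{"xyz":[0,-0.001,0.08],"delta_rot":[0,0,0],"jaw":0.035}]' 40 && python3 - <<'E'
from m import *
st()
E
```

```text
t: 4.47
eef_pos: [613.9, -118.9, 25.2]
orientation: [0.719, 0.695, 0.002, 0.004]
ft_force: [0.0, -0.6, 6.6]
finger_gap: 39.1
{'t': 4.475, 'eef_pos': [613.901, -118.888, 25.159], 'orientation': [0.719, 0.695, 0.002, 0.004], 'ft_force': [0.005, -0.616, 6.596], 'finger_gap': 39.067, 'joints': [-0.378, 0.768, 1.397, -0.0, 0.967, -0.345]}
```

```bash
python3 -m pendant '[{"xyz":[0,0,-0.05],"delta_rot":[0,0,0],"jaw":0.035},{"xyz":[0,0,-0.11],"delta_rot":[0,0,0],"jaw":0.035},{"xyz":[-0.01,-0.02,-0.165],"delta_rot":[0,0,0],"jaw":0.035},{"xyz":[-0.035,-0.05,-0.215],"delta_rot":[0,0,0],"jaw":0.035},{"xyz":[-0.06,-0.08,-0.26],"delta_rot":[0,0,0],"jaw":0.035},{"xyz":[-0.085,-0.11,-0.305],"delta_rot":[0,0,0],"jaw":0.035},{"xyz":[-0.105,-0.13,-0.345],"delta_rot":[0,0,0],"jaw":0.035},{"xyz":[-0.105,-0.13,-0.345],"delta_rot":[0,0,0],"jaw":0.035}]'
python3 -m pendant '[{"xyz":[0,0,0],"delta_rot":[0,0,0],"jaw":0.035},{"xyz":[0,0,0],"delta_rot":[0,0,0],"jaw":0.035}]'
python3 - <<'E'
from m import *
s=st(); c=cal("wrist"); im=save("wrist","w2.png"); print(env.get_obs()["eef_pos"])
for roi in[(240,120,140,140),(250,140,120,120)]:
    try: print("dome",domefit("wrist",c,im,roi))
    except Exception as e: print(e)
hsv=cv2.cvtColor(im,cv2.COLOR_RGB2HSV); g=cv2.inRange(hsv,(60,80,40),(90,255,255)); ys,xs=np.nonzero(g); print(xs.min(),xs.max(),ys.min(),ys.max())
E
```

```text
t: 5.48
eef_pos: [477.0, -219.5, 373.6]
orientation: [0.72, 0.694, 0.002, 0.008]
ft_force: [0.2, 0.1, -1.6]
finger_gap: 39.2
t: 5.72
eef_pos: [477.2, -218.9, 373.1]
orientation: [0.719, 0.695, 0.002, 0.007]
ft_force: [-0.1, 0.5, -2.0]
finger_gap: 38.9
{'t': 5.725, 'eef_pos': [477.199, -218.91, 373.1], 'orientation': [0.719, 0.695, 0.002, 0.007], 'ft_force': [-0.076, 0.544, -1.985], 'finger_gap': 38.944, 'joints': [-0.654, 0.251, 1.263, 0.002, 1.612, -0.619]}
[ 477.23767054 -218.91468768  372.9174832 ]
dome (array([ 471.9, -237. ,   19.6]), np.float64(0.66))
dome (array([ 471.9, -237. ,   19.6]), np.float64(0.66))
224 418 138 397
```

View pics/w2.png

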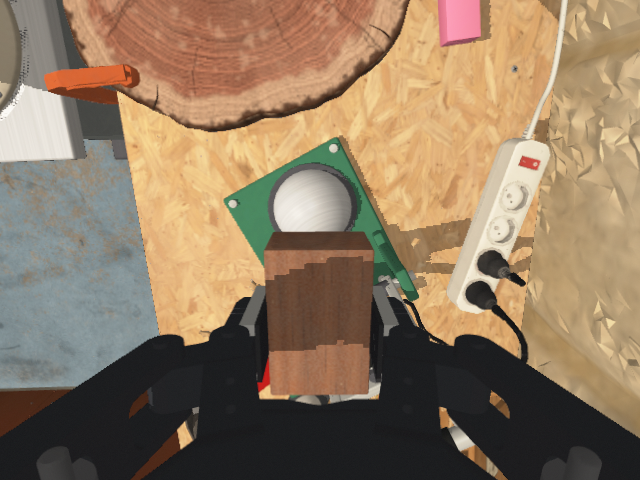

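The picture shows the held block between rows 232 and 395, with the dome at (313,203) partly hidden behind it. I'll refit the dome from both wrist pictures with their matching camera poses, and find where the block sits in the hand.

```bash
cat >> m.py <<'E'
def camfrom(pos,q): # camera pose for a given TCP pose, using the fixed mount
    s=env.get_obs(); K,d,r,t=cal("wrist"); M=cv2.Rodrigues(r)[0]; R0=R.from_quat(s["orientation"]).as_matrix()
    o=R0.T@((-M.T@t.ravel())-s["eef_pos"]); A=M@R0   # tool->cam
    R1=R.from_quat(q).as_matrix(); M1=A@R1.T; o1=np.array(pos)+R1@o
    return [K,d,cv2.Rodrigues(M1)[0],(-M1@o1).reshape(3,1)]
def domefit2(cam,c,im,roi,rowmax,zfix=None):
    x,y,w,h=roi; hsv=cv2.cvtColor(im,cv2.COLOR_RGB2HSV); g=np.zeros((480,640),np.uint8); g[y:y+h,x:x+w]=cv2.inRange(hsv,(0,0,110),(180,60,255))[y:y+h,x:x+w]
    cs=max(cv2.findContours(g,0,cv2.CHAIN_APPROX_NONE)[0],key=cv2.contourArea); cs=cv2.convexHull(cs).reshape(-1,2); cs=cs[cs[:,1]<rowmax]
    th=np.linspace(0,2*np.pi,180)
    def res(p):
        z=zfix or p[2]; r=np.sqrt(max(55**2-(z-5)**2,1)); q=proj(cam,np.c_[p[0]+r*np.cos(th),p[1]+r*np.sin(th),0*th+z],c)
        return [cv2.pointPolygonTest(q.astype(np.float32).reshape(-1,1,2),(float(u),float(v)),True) for u,v in cs]
    r=least_squares(res,[468,-238,25],loss="soft_l1",diff_step=1e-3); return r.x.round(1),np.sqrt(np.mean(r.fun**2)).round(2),len(cs)
E
python3 - <<'E'
from m import *
q0=[.698,.716,0,0]; c0=camfrom([494.531,-194.92,360.175],np.array(q0)/np.linalg.norm(q0)); w0=cv2.imread('pics/w0.png')[:,:,::-1].copy(); w2=cv2.imread('pics/w2.png')[:,:,::-1].copy(); T=cv2.imread('pics/t0.png')[:,:,::-1].copy()
c2=cal("wrist")
for z in(None,15,20,25,30):
    print(z,domefit2("wrist",c0,w0,(250,175,105,105),999,z),domefit2("wrist",c2,w2,(240,120,140,140),228,z),domefit2("top",cal("top"),T,(366,236,46,49),999,z))
hsv=cv2.cvtColor(w2,cv2.COLOR_RGB2HSV)
for n,c,h in(("w0",c0,[[213,213],[331,158]]),("w2",c2,[[225,202],[338,138]])):
    P=onz("wrist",h,12,c)[:,:2]; print(n,P.round(1).tolist(),np.degrees(np.arctan2(*(P[1]-P[0])[::-1])))
s=env.get_obs(); R0=R.from_quat(s["orientation"]); o,v=ray("wrist",[[265,250],[372,247],[270,395],[371,393],[265,233],[370,233]],c2)
ot=R0.inv().apply(o-s["eef_pos"]); vt=R0.inv().apply(v)
for k,z in zip(range(6),[-2.8]*4+[25.2]*2): print((ot+vt[k]*(z-ot[2])/vt[k,2]).round(1))
print("tilt",R0.as_matrix()[:,2].round(4))
E
```

```text
None (array([ 471.5, -237.2,   19.8]), np.float64(0.42), 36) (array([ 471.8, -237.3,   18.7]), np.float64(0.09), 29) (array([ 466.2, -238.1,   27.4]), np.float64(0.63), 25)
15 (array([ 471.3, -238.4,   25. ]), np.float64(0.61), 36) (array([ 471.7, -238.4,   25. ]), np.float64(0.24), 29) (array([ 467.8, -239.1,   25. ]), np.float64(1.35), 25)
20 (array([ 471.5, -237.1,   25. ]), np.float64(0.42), 36) (array([ 471.8, -236.9,   25. ]), np.float64(0.14), 29) (array([ 467.2, -238.6,   25. ]), np.float64(1.06), 25)
25 (array([ 471.7, -235.8,   25. ]), np.float64(0.92), 36) (array([ 472. , -234.8,   25. ]), np.float64(0.75), 29) (array([ 466.6, -238.2,   25. ]), np.float64(0.72), 25)
30 (array([ 472.4, -234.8,   25. ]), np.float64(2.12), 36) (array([ 472.2, -232. ,   25. ]), np.float64(1.75), 29) (array([ 465.8, -238. ,   25. ]), np.float64(0.74), 25)
w0 [[351.6, -219.8], [509.6, -143.1]] 25.89270626205006
w2 [[352.6, -225.0], [510.5, -145.7]] 26.64932016612215
[ 31.  -19.3  -2.8]
[32.1 19.4 -2.8]
[-30.9 -19.8  -2.8]
[-30.   21.5  -2.8]
[ 30.4 -23.4  25.2]
[30.4 22.6 25.2]
tilt [ 0.013  -0.0074 -0.9999]
```

```bash
python3 - <<'E'
from m import *
s=st()
for z in(105,): print(rel(s,(471.3,-237.8,z),down(-2)))
E
```

```text
{'t': 5.775, 'eef_pos': [477.238, -218.915, 372.917], 'orientation': [0.719, 0.695, 0.002, 0.007], 'ft_force': [0.127, -0.066, -0.798], 'finger_gap': 39.319, 'joints': [-0.654, 0.252, 1.263, 0.002, 1.612, -0.619]}
(array([-0.0172, -0.0088,  0.2679]), array([ 0.0133,  0.0069, -0.0002]))
```

```bash
python3 -m pendant '[{"xyz":[-0.017,-0.009,0.05],"delta_rot":[0.0133,0.0069,0],"jaw":0.035},{"xyz":[-0.017,-0.009,0.1],"delta_rot":[0.0133,0.0069,0],"jaw":0.035},{"xyz":[-0.017,-0.009,0.155],"delta_rot":[0.0133,0.0069,0],"jaw":0.035},{"xyz":[-0.017,-0.009,0.21],"delta_rot":[0.0133,0.0069,0],"jaw":0.035},{"xyz":[-0.017,-0.009,0.255],"delta_rot":[0.0133,0.0069,0],"jaw":0.035},{"xyz":[-0.017,-0.009,0.268],"delta_rot":[0.0133,0.0069,0],"jaw":0.035},{"xyz":[-0.017,-0.009,0.268],"delta_rot":[0.0133,0.0069,0],"jaw":0.035},{"xyz":[-0.017,-0.009,0.268],"delta_rot":[0.0133,0.0069,0],"jaw":0.035}]' >/dev/null; python3 - <<'E'
from m import *
s=st(); print(rel(s,(471.3,-237.8,85.5),down(-2)))
E
```

```text
{'t': 6.775, 'eef_pos': [471.913, -238.041, 106.661], 'orientation': [0.719, 0.695, 0.0, 0.001], 'ft_force': [-0.361, -0.535, -0.46], 'finger_gap': 39.173, 'joints': [-0.689, 0.477, 1.665, -0.0, 0.996, -0.654]}
(array([ 0.0003, -0.0007,  0.0212]), array([0.0023, 0.0018, 0.    ]))
```

```bash
python3 -m pendant '[{"xyz":[0,-0.0007,0.010],"delta_rot":[0.002,0.001,0],"jaw":0.035},{"xyz":[0,-0.0007,0.018],"delta_rot":[0.002,0.001,0],"jaw":0.035},{"xyz":[0,-0.0007,0.0195],"delta_rot":[0.002,0.001,0],"jaw":0.035},{"xyz":[0,-0.0007,0.0195],"delta_rot":[0.002,0.001,0],"jaw":0.035},{"xyz":[0,-0.0007,0.0195],"delta_rot":[0.002,0.001,0],"jaw":0.035}]' >/dev/null; python3 - <<'E'
from m import *
s=st(); print(rel(s,(471.3,-237.8,85),down(-2)))
E
```

```text
{'t': 7.4, 'eef_pos': [471.356, -238.143, 87.327], 'orientation': [0.719, 0.695, -0.0, 0.001], 'ft_force': [0.03, 0.064, -0.412], 'finger_gap': 39.034, 'joints': [-0.69, 0.506, 1.68, -0.001, 0.955, -0.654]}
(array([ 0.0003, -0.0001,  0.0023]), array([ 0.0006,  0.001 , -0.0001]))
```

```bash
python3 -m pendant '[{"xyz":[0.0003,0,0.002],"delta_rot":[0,0,0],"jaw":0.035},{"xyz":[0.0003,0,0.003],"delta_rot":[0,0,0],"jaw":0.035},{"xyz":[0.0003,0,0.003],"delta_rot":[0,0,0],"jaw":0.035}]';  python3 - <<'E'
from m import *
s=st(); print(rel(s,(471.3,-237.8,85),down(-2)))
E
```

```text
t: 7.78
eef_pos: [471.5, -237.9, 85.0]
orientation: [0.719, 0.695, -0.0, 0.001]
ft_force: [-2.0, 2.1, 5.8]
finger_gap: 39.5
{'t': 7.775, 'eef_pos': [471.502, -237.89, 84.986], 'orientation': [0.719, 0.695, -0.0, 0.001], 'ft_force': [-2.002, 2.082, 5.823], 'finger_gap': 39.526, 'joints': [-0.689, 0.51, 1.682, -0.001, 0.949, -0.654]}
(array([ 0.0001, -0.0002, -0.    ]), array([0.001 , 0.0014, 0.0001]))
```

```bash
python3 -m pendant '[{"xyz":[0,0,-0.0006],"delta_rot":[0,0,0],"jaw":0.038},{"xyz":[0,0,-0.0006],"delta_rot":[0,0,0],"jaw":0.043},{"xyz":[0,0,-0.0006],"delta_rot":[0,0,0],"jaw":0.05},{"xyz":[0,0,-0.0006],"delta_rot":[0,0,0],"jaw":0.06},{"xyz":[0,0,-0.0006],"delta_rot":[0,0,0],"jaw":0.06}]' 
python3 -m pendant '[{"xyz":[0,0,-0.02],"delta_rot":[0,0,0],"jaw":0.06},{"xyz":[0,0,-0.06],"delta_rot":[0,0,0],"jaw":0.06},{"xyz":[0,0,-0.1],"delta_rot":[0,0,0],"jaw":0.06},{"xyz":[0,0,-0.1],"delta_rot":[0,0,0],"jaw":0.06}]' 
python3 - <<'E'
from m import *
s=st(); c=cal("wrist"); im=save("wrist","w3.png")
for d in env.trace("wrist","offcut_b"):
    print(d["extent"],im[d["pixels"]].mean(0).round(),blockfit("wrist",c,d["pixels"],(471.5,-237.3,-.03),60))
E
```

```text
t: 8.4
eef_pos: [471.5, -237.9, 85.5]
orientation: [0.719, 0.695, -0.0, 0.001]
ft_force: [-0.1, 0.3, 0.5]
finger_gap: 60.2
t: 8.9
eef_pos: [472.3, -238.5, 188.2]
orientation: [0.719, 0.695, 0.0, 0.004]
ft_force: [-1.1, -0.5, -0.0]
finger_gap: 60.0
{'t': 8.9, 'eef_pos': [472.318, -238.46, 188.235], 'orientation': [0.719, 0.695, 0.0, 0.004], 'ft_force': [-1.127, -0.53, -0.049], 'finger_gap': 60.041, 'joints': [-0.689, 0.374, 1.58, -0.001, 1.18, -0.654]}
[285.0, 198.3, 62.7, 95.8] [160. 111.  82.] (array([ 471. , -237.5]), np.float64(-1.9), np.float64(0.9756139154160982))
```

View pics/w3.png

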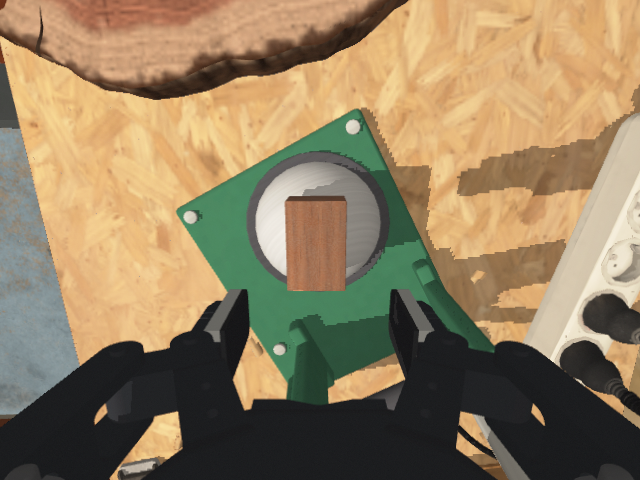

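The block lies level and centred: the fit gives (471.0, -237.5) against the dome at (471.5, -237.3). Next I'll hover over the catch with the jaws shut, tool yaw 26°, so the camera stays on the free side.

```bash
cat >> m.py <<'E'
D=np.array([471.5,-237.3,0]);PY=-63.8
def pw(x,y,z): return D+R.from_euler('z',PY,degrees=True).apply([x,y,z])
E
python3 - <<'E'
from m import *
s=st(); print(pw(102,-141,290),rel(s,pw(102,-141,285),down(26.2)))
E
```

```text
{'t': 9.0, 'eef_pos': [471.181, -237.607, 185.022], 'orientation': [0.719, 0.695, -0.0, 0.001], 'ft_force': [-0.37, 0.728, 0.052], 'finger_gap': 60.051, 'joints': [-0.689, 0.378, 1.584, -0.001, 1.179, -0.654]}
[ 390.02016686 -391.07267895  290.        ] (array([-0.1563, -0.0757, -0.0999]), array([ 2.000e-04,  1.100e-03, -4.921e-01]))
```

```bash
python3 -m pendant '[{"xyz":[0,0,-0.05],"delta_rot":[0,0,0],"jaw":0.06},{"xyz":[0,0,-0.1],"delta_rot":[0,0,-0.12],"jaw":0},{"xyz":[-0.045,-0.02,-0.1],"delta_rot":[0,0,-0.28],"jaw":0},{"xyz":[-0.09,-0.045,-0.1],"delta_rot":[0,0,-0.42],"jaw":0},{"xyz":[-0.135,-0.066,-0.1],"delta_rot":[0,0,-0.492],"jaw":0},{"xyz":[-0.156,-0.076,-0.1],"delta_rot":[0,0,-0.492],"jaw":0},{"xyz":[-0.156,-0.076,-0.1],"delta_rot":[0,0,-0.492],"jaw":0},{"xyz":[-0.156,-0.076,-0.1],"delta_rot":[0,0,-0.492],"jaw":0}]' 
python3 - <<'E'
from m import *
s=st(); c=cal("wrist"); im=save("wrist","w4.png")
for n,p in dict(pivot=(102,-85,170),paddle0=(102,-137,203),grip=(152,0,294),hinge=(105,0,120),dome=(0,0,60),end=(102,-85-67.5,209)).items(): print(n,proj("wrist",[pw(*p)],c).round())
print([ (d["extent"],d["confidence"]) for d in env.look_for("wrist","catch_paddle")])
print(rel(s,pw(102,-141,230),down(26.2)))
E
```

```text
t: 10.0
eef_pos: [390.1, -390.0, 284.3]
orientation: [0.528, 0.849, 0.0, -0.0]
ft_force: [0.1, -0.4, 0.2]
finger_gap: -0.2
{'t': 10.0, 'eef_pos': [390.059, -389.987, 284.338], 'orientation': [0.528, 0.849, 0.0, -0.0], 'ft_force': [0.123, -0.437, 0.228], 'finger_gap': -0.168, 'joints': [-0.998, 0.351, 1.356, 0.0, 1.435, -1.455]}
pivot [[397. 246.]]
paddle0 [[324. 261.]]
grip [[658. 444.]]
hinge [[484. 233.]]
dome [[469. 108.]]
end [[298. 264.]]
[([292.1, 231.4, 174.4, 49.3], 0.95)]
(array([-0.001 , -0.0005,  0.0543]), array([ 0.    , -0.0005,  0.0003]))
```

View pics/w4.png

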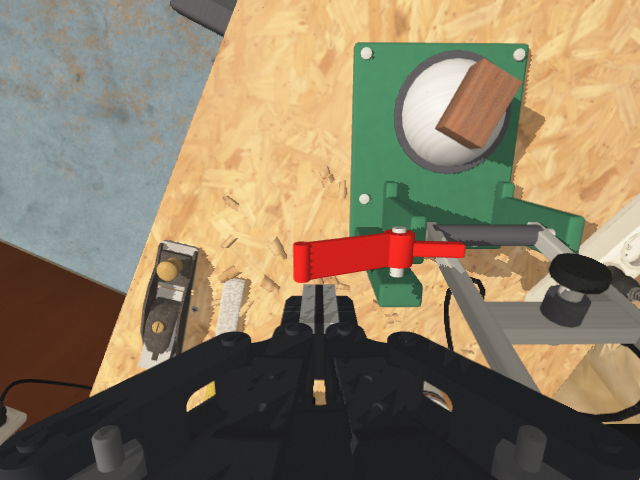

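The overlay agrees with the picture within about 4 px: pivot seen at (399,245), paddle end at (297,260). The block still sits on the dome at (478,103). Pressing down.

```bash
python3 -m pendant '[{"xyz":[-0.001,-0.0005,0.03],"delta_rot":[0,0,0],"jaw":0},{"xyz":[-0.001,-0.0005,0.05],"delta_rot":[0,0,0],"jaw":0},{"xyz":[-0.001,-0.0005,0.062],"delta_rot":[0,0,0],"jaw":0},{"xyz":[-0.001,-0.0005,0.074],"delta_rot":[0,0,0],"jaw":0},{"xyz":[-0.001,-0.0005,0.086],"delta_rot":[0,0,0],"jaw":0}]' 
python3 -m pendant '[{"xyz":[0,0,0.012],"delta_rot":[0,0,0],"jaw":0},{"xyz":[0,0,0.022],"delta_rot":[0,0,0],"jaw":0},{"xyz":[0,0,0.03],"delta_rot":[0,0,0],"jaw":0}]' 
python3 - <<'E'
from m import *
s=st(); im=save("wrist","w5.png"); print([ (d["extent"],d["confidence"]) for d in env.look_for("wrist","catch_paddle")])
E
```

```text
t: 10.72
eef_pos: [390.5, -391.2, 198.8]
orientation: [0.528, 0.849, -0.001, 0.001]
ft_force: [-0.2, 0.3, 2.9]
finger_gap: -0.1
t: 11.1
eef_pos: [390.6, -391.2, 168.3]
orientation: [0.528, 0.849, -0.0, 0.001]
ft_force: [1.2, -0.2, 2.6]
finger_gap: -0.2
{'t': 11.1, 'eef_pos': [390.608, -391.189, 168.28], 'orientation': [0.528, 0.849, -0.0, 0.001], 'ft_force': [1.185, -0.207, 2.554], 'finger_gap': -0.223, 'joints': [-0.998, 0.447, 1.528, -0.0, 1.165, -1.457]}
[([285.0, 269.5, 319.0, 139.3], 0.82), ([282.6, 0.0, 357.0, 445.4], 0.21)]
```

```bash
python3 -m pendant '[{"xyz":[0,0,0.003],"delta_rot":[0,0,0],"jaw":0},{"xyz":[0,0,0.006],"delta_rot":[0,0,0],"jaw":0},{"xyz":[0,0,0.006],"delta_rot":[0,0,0],"jaw":0}]';python3 -m pendant '[{"xyz":[0,0,0.003],"delta_rot":[0,0,0],"jaw":0},{"xyz":[0,0,0.006],"delta_rot":[0,0,0],"jaw":0},{"xyz":[0,0,0.006],"delta_rot":[0,0,0],"jaw":0}]'
```

```text
t: 11.58
eef_pos: [390.2, -391.0, 161.7]
orientation: [0.528, 0.849, -0.0, -0.0]
ft_force: [0.4, 0.1, 0.3]
finger_gap: 0.0
t: 11.95
eef_pos: [390.1, -390.9, 155.4]
orientation: [0.528, 0.849, -0.0, -0.0]
ft_force: [-0.8, -0.2, 0.1]
finger_gap: -0.3
```

```bash
python3 - <<'E'
from m import *
st(); c=cal("wrist"); im=env.grab_frame("wrist")
for a in (0,.6,.9,1.25):
    p=-np.pi/6+a; print(a,proj("wrist",[pw(102,-85-78*np.cos(p),170-78*np.sin(p)),pw(102,-85-30*np.cos(p),170-30*np.sin(p))],c).round().tolist())
cv2.imwrite('pics/w6.png',im[:,:,::-1])
E
```

```text
{'t': 11.95, 'eef_pos': [390.127, -390.873, 155.358], 'orientation': [0.528, 0.849, -0.0, -0.0], 'ft_force': [-0.811, -0.156, 0.079], 'finger_gap': -0.263, 'joints': [-0.998, 0.462, 1.542, -0.001, 1.138, -1.457]}
0 [[271.0, 429.0], [414.0, 370.0]]
0.6 [[259.0, 335.0], [390.0, 340.0]]
0.9 [[280.0, 308.0], [391.0, 328.0]]
1.25 [[313.0, 287.0], [400.0, 317.0]]
```

View pics/w6.png

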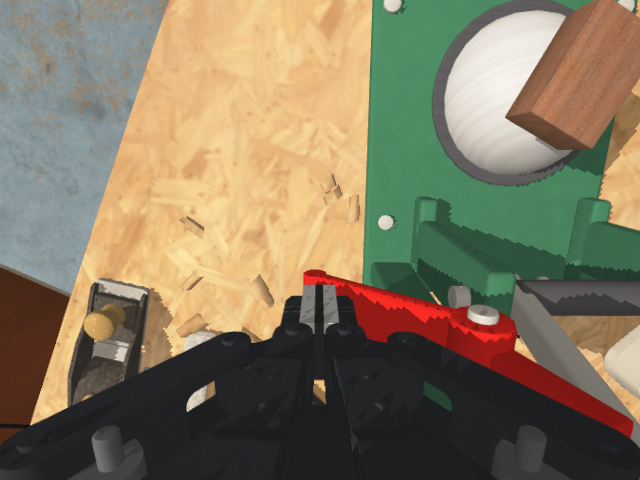

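The paddle now slants down with its end at (314,273). The prediction for 1.25 was (313,287). I'll press on to the stop to be sure.

```bash
python3 -m pendant '[{"xyz":[0,0,0.003],"delta_rot":[0,0,0],"jaw":0},{"xyz":[0,0,0.006],"delta_rot":[0,0,0],"jaw":0},{"xyz":[0,0,0.006],"delta_rot":[0,0,0],"jaw":0}]';python3 -m pendant '[{"xyz":[0,0,0.003],"delta_rot":[0,0,0],"jaw":0},{"xyz":[0,0,0.006],"delta_rot":[0,0,0],"jaw":0},{"xyz":[0,0,0.006],"delta_rot":[0,0,0],"jaw":0}]'
```

```text
t: 12.38
eef_pos: [390.1, -390.8, 149.2]
orientation: [0.528, 0.849, -0.0, -0.001]
ft_force: [-0.3, -0.8, 0.9]
finger_gap: 0.0
t: 12.75
eef_pos: [390.2, -392.2, 145.8]
orientation: [0.528, 0.849, -0.002, 0.001]
ft_force: [-5.6, 0.1, 19.9]
finger_gap: -0.5
```

The stop was felt at 20 N, so the catch is fully over. Retract, then turn towards the lever grip.

```bash
python3 -m pendant '[{"xyz":[0,0,-0.05],"delta_rot":[0,0,0],"jaw":0},{"xyz":[0,0,-0.11],"delta_rot":[0,0,0],"jaw":0},{"xyz":[0,0,-0.17],"delta_rot":[0,0,0.1],"jaw":0},{"xyz":[0,0,-0.23],"delta_rot":[0,0,0.28],"jaw":0},{"xyz":[0,0,-0.245],"delta_rot":[0,0,0.46],"jaw":0.02},{"xyz":[0,0,-0.245],"delta_rot":[0,0,0.64],"jaw":0.05},{"xyz":[0,0,-0.245],"delta_rot":[0,0,0.82],"jaw":0.05},{"xyz":[0,0,-0.245],"delta_rot":[0,0,1.0],"jaw":0.05}]'
python3 - <<'E'
from m import *
s=st(); print(rel(s,pw(152,0,385),down(PY)))
E
```

```text
t: 13.75
eef_pos: [390.1, -391.1, 390.4]
orientation: [0.872, 0.49, -0.001, 0.002]
ft_force: [0.3, -0.3, -0.5]
finger_gap: 50.1
{'t': 13.75, 'eef_pos': [390.114, -391.079, 390.403], 'orientation': [0.872, 0.49, -0.001, 0.002], 'ft_force': [0.294, -0.316, -0.473], 'finger_gap': 50.061, 'joints': [-0.998, 0.325, 1.124, -0.002, 1.69, -0.451]}
(array([0.0921, 0.1178, 0.0054]), array([0.0026, 0.0023, 0.5664]))
```

```bash
python3 -m pendant '[{"xyz":[0.03,0.04,0],"delta_rot":[0,0,0.17],"jaw":0.05},{"xyz":[0.06,0.08,0],"delta_rot":[0,0,0.34],"jaw":0.05},{"xyz":[0.092,0.118,0.005],"delta_rot":[0,0,0.5],"jaw":0.05},{"xyz":[0.092,0.118,0.005],"delta_rot":[0.0026,0.0023,0.566],"jaw":0.05},{"xyz":[0.092,0.118,0.005],"delta_rot":[0.0026,0.0023,0.566],"jaw":0.05},{"xyz":[0.092,0.118,0.005],"delta_rot":[0.0026,0.0023,0.566],"jaw":0.05}]'
python3 - <<'E'
from m import *
s=st(); c=cal("wrist"); im=save("wrist","w7.png")
for n,p in dict(grip=(152,0,294),gl=(152,40,294),gr=(152,-40,294),hinge=(105,0,120),dome=(0,0,60)).items(): print(n,proj("wrist",[pw(*p)],c).round())
print([ (d["extent"],d["confidence"]) for d in env.look_for("wrist","lever_grip")])
for a in (1.0,1.25):
    p=-np.pi/6+a; print(a,proj("wrist",[pw(x,-85-78*np.cos(p),170-78*np.sin(p)) for x in (90,114)],c).round().tolist())
print(rel(s,pw(152,0,294),down(PY)))
E
```

```text
t: 14.5
eef_pos: [538.3, -374.1, 385.6]
orientation: [0.974, 0.227, 0.0, 0.0]
ft_force: [0.3, -0.1, 0.0]
finger_gap: 49.8
{'t': 14.5, 'eef_pos': [538.348, -374.087, 385.605], 'orientation': [0.974, 0.227, 0.0, 0.0], 'ft_force': [0.268, -0.057, 0.004], 'finger_gap': 49.844, 'joints': [-0.786, 0.607, 0.715, -0.0, 1.82, 0.327]}
grip [[318. 254.]]
gl [[318. 191.]]
gr [[318. 311.]]
hinge [[276. 208.]]
dome [[200. 200.]]
[([249.3, 164.0, 86.5, 166.0], 0.7)]
1.0 [[267.0, 337.0], [287.0, 337.0]]
1.25 [[268.0, 323.0], [288.0, 323.0]]
(array([ 0.0004, -0.0003,  0.0916]), array([ 0.0003, -0.    ,  0.0012]))
```

View pics/w7.png

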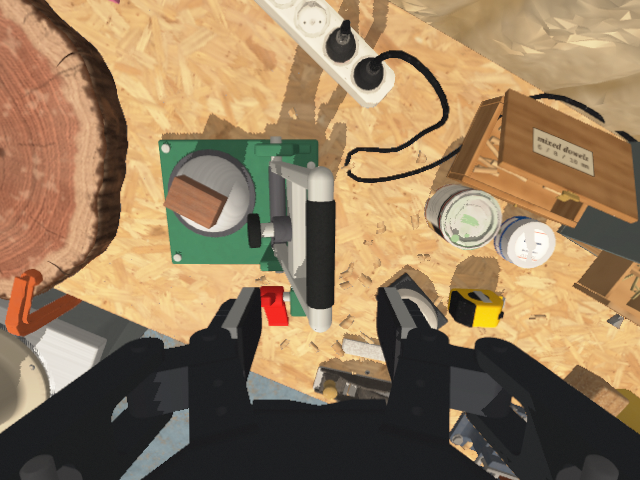

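The handle is at (320,255), against a predicted (318,254). The catch end is at about row 325, which matches 1.25 (predicted 323). The block is still on the dome. Pinching the bar.

```bash
python3 -m pendant '[{"xyz":[0,0,0.04],"delta_rot":[0,0,0],"jaw":0.05},{"xyz":[0,0,0.075],"delta_rot":[0,0,0],"jaw":0.05},{"xyz":[0,0,0.092],"delta_rot":[0,0,0],"jaw":0.05},{"xyz":[0,0,0.092],"delta_rot":[0,0,0],"jaw":0.035},{"xyz":[0,0,0.092],"delta_rot":[0,0,0],"jaw":0.01},{"xyz":[0,0,0.092],"delta_rot":[0,0,0],"jaw":0.01},{"xyz":[0,0,0.092],"delta_rot":[0,0,0],"jaw":0.01},{"xyz":[0,0,0.092],"delta_rot":[0,0,0],"jaw":0.01}]' 60
cat >> m.py <<'E'
def lev(a): # lever angle -> grip point in press frame
    t=np.radians(105)-0 ; r=180.6; th=np.arctan2(174,47)+a; return np.array([105+180*np.cos(th),0,120+180*np.sin(th)])
def track(angs,off=(0,0,0)):
    s=st(); p0=R.from_euler('z',-PY,degrees=True).apply(s["eef_pos"]-D); v=p0-np.array([105,0,120]); print("press",p0.round(1),"radius",np.hypot(v[0],v[2]).round(1),"ang",(np.arctan2(v[2],v[0])-np.arctan2(174,47)).round(3))
    for a in angs: print(a,*[x.tolist() for x in rel(s,pw(*(lev(a)+off)),down(PY))])
E
python3 - <<'E'
from m import *
track([.15,.3,.45,.6,.75,.9])
E
```

```text
t: 15.6
eef_pos: [538.5, -374.7, 295.3]
orientation: [0.974, 0.227, 0.001, 0.002]
ft_force: [-0.6, -2.9, 6.8]
finger_gap: 17.1
{'t': 15.6, 'eef_pos': [538.464, -374.688, 295.287], 'orientation': [0.974, 0.227, 0.001, 0.002], 'ft_force': [-0.562, -2.896, 6.786], 'finger_gap': 17.091, 'joints': [-0.786, 0.597, 0.958, -0.0, 1.583, 0.327]}
press [152.8  -0.6 295.3] radius 181.7 ang -0.003
0.15 [0.0006, -0.0274, -0.0037] [0.0038, -0.0008, 0.0004]
0.3 [0.0006, -0.0543, -0.0048] [0.0038, -0.0008, 0.0004]
0.45 [0.0006, -0.0812, -0.0019] [0.0038, -0.0008, 0.0004]
0.6 [0.0006, -0.1072, 0.005] [0.0038, -0.0008, 0.0004]
0.75 [0.0006, -0.132, 0.0156] [0.0038, -0.0008, 0.0004]
0.9 [0.0006, -0.1549, 0.0299] [0.0038, -0.0008, 0.0004]
```

```bash
python3 -m pendant '[{"xyz":[0.0006,-0.013,-0.002],"delta_rot":[0,0,0],"jaw":0.01},{"xyz":[0.0006,-0.0274,-0.0037],"delta_rot":[0,0,0],"jaw":0.01},{"xyz":[0.0006,-0.041,-0.0045],"delta_rot":[0,0,0],"jaw":0.01},{"xyz":[0.0006,-0.0543,-0.0048],"delta_rot":[0,0,0],"jaw":0.01}]'
python3 - <<'E'
from m import *
track([.3,.45,.6,.75,.9,1.0,1.1,1.2,1.3])
E
```

```text
t: 16.1
eef_pos: [515.3, -327.0, 302.7]
orientation: [0.974, 0.226, 0.002, 0.006]
ft_force: [-0.1, -5.6, 7.1]
finger_gap: 16.8
{'t': 16.1, 'eef_pos': [515.251, -326.995, 302.699], 'orientation': [0.974, 0.226, 0.002, 0.006], 'ft_force': [-0.144, -5.65, 7.104], 'finger_gap': 16.797, 'joints': [-0.756, 0.474, 1.131, -0.002, 1.525, 0.358]}
press [ 9.980e+01 -3.000e-01  3.027e+02] radius 182.8 ang 0.292
0.3 [0.0003, -0.0013, 0.0028] [0.0119, -0.002, -0.0004]
0.45 [0.0003, -0.0282, 0.0055] [0.0119, -0.002, -0.0004]
0.6 [0.0003, -0.0543, 0.0121] [0.0119, -0.002, -0.0004]
0.75 [0.0003, -0.0792, 0.0226] [0.0119, -0.002, -0.0004]
0.9 [0.0002, -0.1022, 0.0367] [0.0119, -0.002, -0.0004]
1.0 [0.0002, -0.1162, 0.0479] [0.0119, -0.002, -0.0004]
1.1 [0.0002, -0.1291, 0.0605] [0.0119, -0.002, -0.0004]
1.2 [0.0001, -0.1406, 0.0743] [0.0119, -0.002, -0.0004]
1.3 [0.0001, -0.1508, 0.0892] [0.0119, -0.002, -0.0004]
```

Past 0.1, so the lever is free. Continuing along the arc.

```bash
python3 -m pendant '[{"xyz":[0.0003,-0.0148,0.003],"delta_rot":[0.01,0,0],"jaw":0.01},{"xyz":[0.0003,-0.0282,0.0055],"delta_rot":[0.012,0,0],"jaw":0.01},{"xyz":[0.0003,-0.0414,0.0085],"delta_rot":[0.012,0,0],"jaw":0.01},{"xyz":[0.0003,-0.0543,0.0121],"delta_rot":[0.012,0,0],"jaw":0.01},{"xyz":[0.0003,-0.067,0.017],"delta_rot":[0.012,0,0],"jaw":0.01},{"xyz":[0.0003,-0.0792,0.0226],"delta_rot":[0.012,0,0],"jaw":0.01},{"xyz":[0.0003,-0.091,0.0292],"delta_rot":[0.012,0,0],"jaw":0.01},{"xyz":[0.0003,-0.1022,0.0367],"delta_rot":[0.012,0,0],"jaw":0.01}]'
python3 - <<'E'
from m import *
track([.9,1.0,1.1,1.2,1.3,1.4,1.5,1.55,1.6,1.65])
E
```

```text
t: 17.1
eef_pos: [471.0, -236.4, 266.0]
orientation: [0.974, 0.226, 0.002, 0.002]
ft_force: [1.5, -5.8, 3.1]
finger_gap: 16.9
{'t': 17.1, 'eef_pos': [471.039, -236.361, 266.001], 'orientation': [0.974, 0.226, 0.002, 0.002], 'ft_force': [1.468, -5.835, 3.114], 'finger_gap': 16.93, 'joints': [-0.688, 0.303, 1.469, 0.0, 1.364, 0.426]}
press [ -1.   0. 266.] radius 180.4 ang 0.892
0.9 [-0.0, -0.0009, 0.0012] [0.0052, -0.0028, -0.0004]
1.0 [-0.0, -0.0149, 0.0125] [0.0052, -0.0028, -0.0004]
1.1 [-0.0001, -0.0277, 0.0252] [0.0052, -0.0028, -0.0004]
1.2 [-0.0001, -0.0391, 0.0391] [0.0052, -0.0028, -0.0004]
1.3 [-0.0002, -0.0491, 0.054] [0.0052, -0.0028, -0.0004]
1.4 [-0.0002, -0.0576, 0.0699] [0.0052, -0.0028, -0.0004]
1.5 [-0.0003, -0.0644, 0.0866] [0.0052, -0.0028, -0.0004]
1.55 [-0.0003, -0.0672, 0.0951] [0.0052, -0.0028, -0.0004]
1.6 [-0.0003, -0.0696, 0.1038] [0.0052, -0.0028, -0.0004]
1.65 [-0.0003, -0.0715, 0.1126] [0.0052, -0.0028, -0.0004]
```

```bash
python3 -m pendant '[{"xyz":[0,-0.0149,0.0125],"delta_rot":[0.005,-0.002,0],"jaw":0.01},{"xyz":[0,-0.0277,0.0252],"delta_rot":[0.005,-0.002,0],"jaw":0.01},{"xyz":[0,-0.0391,0.0391],"delta_rot":[0.005,-0.002,0],"jaw":0.01},{"xyz":[0,-0.0491,0.054],"delta_rot":[0.005,-0.002,0],"jaw":0.01},{"xyz":[0,-0.0576,0.0699],"delta_rot":[0.005,-0.002,0],"jaw":0.01},{"xyz":[0,-0.0644,0.0866],"delta_rot":[0.005,-0.002,0],"jaw":0.01},{"xyz":[0,-0.0672,0.0951],"delta_rot":[0.005,-0.002,0],"jaw":0.01},{"xyz":[0,-0.0696,0.1038],"delta_rot":[0.005,-0.002,0],"jaw":0.01}]'
python3 - <<'E'
from m import *
track([1.6,1.65,1.7,1.75,1.8,1.83,1.85])
c=cal("wrist"); im=save("wrist","w8.png")
for d in env.trace("wrist","offcut_b"):
    print(d["extent"],im[d["pixels"]].mean(0).round(),d["confidence"])
print(proj("wrist",[pw(0,0,88)],c))
E
```

```text
t: 18.1
eef_pos: [442.0, -175.4, 163.1]
orientation: [0.974, 0.227, 0.002, 0.002]
ft_force: [1.5, -4.7, 7.7]
finger_gap: 17.2
{'t': 18.1, 'eef_pos': [441.984, -175.377, 163.054], 'orientation': [0.974, 0.227, 0.002, 0.002], 'ft_force': [1.453, -4.67, 7.656], 'finger_gap': 17.201, 'joints': [-0.625, 0.295, 1.767, -0.0, 1.074, 0.489]}
press [-68.6   0.9 163.1] radius 178.9 ang 1.592
1.6 [-0.0009, -0.0015, 0.0012] [0.0053, -0.0028, -0.0002]
1.65 [-0.0009, -0.0034, 0.01] [0.0053, -0.0028, -0.0002]
1.7 [-0.0009, -0.0049, 0.0189] [0.0053, -0.0028, -0.0002]
1.75 [-0.0009, -0.0059, 0.0278] [0.0053, -0.0028, -0.0002]
1.8 [-0.001, -0.0065, 0.0368] [0.0053, -0.0028, -0.0002]
1.83 [-0.001, -0.0066, 0.0422] [0.0053, -0.0028, -0.0002]
1.85 [-0.001, -0.0066, 0.0458] [0.0053, -0.0028, -0.0002]
[367.2, 224.6, 93.1, 67.2] [142. 100.  76.] 0.89
[[432.54487556 264.00581784]]
```

View pics/w8.png

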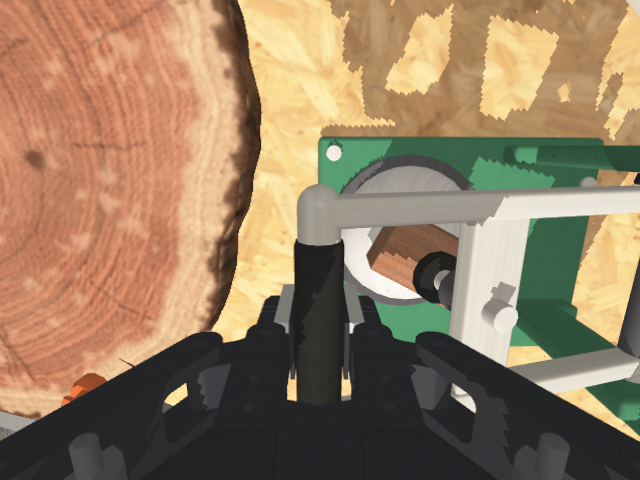

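The handle is gripped at (320,320), the foot at (436,278) is coming down over the block, and the block still lies on the dome. Slowly down to the stop.

```bash
python3 -m pendant '[{"xyz":[-0.0009,-0.0034,0.010],"delta_rot":[0.005,-0.003,0],"jaw":0.01},{"xyz":[-0.0009,-0.0049,0.0189],"delta_rot":[0.005,-0.003,0],"jaw":0.01},{"xyz":[-0.0009,-0.0055,0.024],"delta_rot":[0.005,-0.003,0],"jaw":0.01},{"xyz":[-0.0009,-0.0059,0.0285],"delta_rot":[0.005,-0.003,0],"jaw":0.01},{"xyz":[-0.0009,-0.0063,0.033],"delta_rot":[0.005,-0.003,0],"jaw":0.01},{"xyz":[-0.001,-0.0065,0.0368],"delta_rot":[0.005,-0.003,0],"jaw":0.01},{"xyz":[-0.001,-0.0066,0.0422],"delta_rot":[0.005,-0.003,0],"jaw":0.01},{"xyz":[-0.001,-0.0066,0.0422],"delta_rot":[0.005,-0.003,0],"jaw":0.01}]'
python3 - <<'E'
from m import *
track([1.83])
E
```

```text
t: 19.2
eef_pos: [439.7, -170.8, 122.2]
orientation: [0.974, 0.227, 0.002, 0.002]
ft_force: [0.5, -1.0, 13.1]
finger_gap: 16.8
{'t': 19.2, 'eef_pos': [439.722, -170.84, 122.226], 'orientation': [0.974, 0.227, 0.002, 0.002], 'ft_force': [0.495, -0.971, 13.128], 'finger_gap': 16.824, 'joints': [-0.62, 0.346, 1.82, -0.0, 0.97, 0.494]}
press [-73.7   0.8 122.2] radius 178.7 ang 1.822
1.83 [-0.0008, -0.0013, 0.0014] [0.0041, -0.0021, -0.0001]
```

```bash
python3 -m pendant '[{"xyz":[-0.0005,-0.001,0.002],"delta_rot":[0.002,-0.001,0],"jaw":0.01},{"xyz":[-0.0005,-0.001,0.003],"delta_rot":[0.002,-0.001,0],"jaw":0.01},{"xyz":[-0.0005,-0.001,0.003],"delta_rot":[0.002,-0.001,0],"jaw":0.01}]'
```

```text
t: 19.58
eef_pos: [439.8, -170.8, 121.0]
orientation: [0.974, 0.227, 0.002, 0.002]
ft_force: [-2.9, 1.5, 14.5]
finger_gap: 16.9
```

```bash
python3 -m pendant '[{"xyz":[0,0,0.002],"delta_rot":[0,0,0],"jaw":0.01},{"xyz":[0,0,0.003],"delta_rot":[0,0,0],"jaw":0.01},{"xyz":[0,0,0.003],"delta_rot":[0,0,0],"jaw":0.01}]'
```

```text
t: 19.95
eef_pos: [439.8, -170.9, 119.4]
orientation: [0.974, 0.227, 0.002, 0.003]
ft_force: [-6.4, 2.5, 16.0]
finger_gap: 16.6
```

```bash
python3 -m pendant '[{"xyz":[0,0,0.003],"delta_rot":[0,0,0],"jaw":0.01},{"xyz":[0,0,0.004],"delta_rot":[0,0,0],"jaw":0.01},{"xyz":[0,0,0.004],"delta_rot":[0,0,0],"jaw":0.01}]' 80
python3 - <<'E'
from m import *
track([1.83]); c=cal("wrist"); im=save("wrist","w9.png")
P={'gripend':(lev(1.83)+[0,50,0])}
for d in (0,3,6): print(d,proj("wrist",[pw(-75,50,120+d),pw(-75,40,129.5+d)],c).round(1).tolist())
cv2.imwrite('pics/w9c.png',cv2.resize(im[130:430,240:640],None,fx=2,fy=2,interpolation=cv2.INTER_CUBIC)[:,:,::-1])
env.grab_frame("side"); 
E
```

```text
t: 20.32
eef_pos: [439.9, -170.9, 117.4]
orientation: [0.974, 0.227, 0.002, 0.003]
ft_force: [-9.0, 4.6, 23.6]
finger_gap: 16.9
{'t': 20.325, 'eef_pos': [439.885, -170.881, 117.403], 'orientation': [0.974, 0.227, 0.002, 0.003], 'ft_force': [-9.042, 4.609, 23.643], 'finger_gap': 16.852, 'joints': [-0.619, 0.353, 1.826, -0.001, 0.955, 0.494]}
press [-73.6   1.  117.4] radius 178.6 ang -4.434
1.83 [-0.0009, -0.0014, -0.0034] [0.0069, -0.0026, 0.0013]
0 [[314.9, 200.4], [314.8, 234.8]]
3 [[314.8, 201.7], [314.8, 237.1]]
6 [[314.8, 203.0], [314.8, 239.4]]
```

View pics/w9c.png

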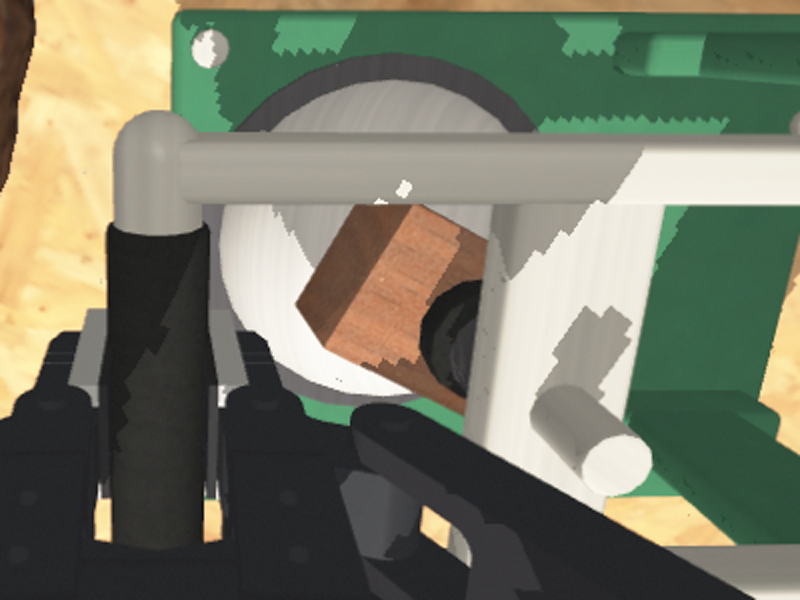

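```bash
python3 -m pendant '[{"xyz":[0,-0.001,0.003],"delta_rot":[0,0,0],"jaw":0.01},{"xyz":[0,-0.0014,0.004],"delta_rot":[0,0,0],"jaw":0.01},{"xyz":[0,-0.0014,0.004],"delta_rot":[0,0,0],"jaw":0.01},{"xyz":[0,-0.0014,0.004],"delta_rot":[0,0,0],"jaw":0.01}]' 80; python3 -m pendant '[{"xyz":[0,0,0.003],"delta_rot":[0,0,0],"jaw":0.01},{"xyz":[0,0,0.003],"delta_rot":[0,0,0],"jaw":0.01},{"xyz":[0,0,0.003],"delta_rot":[0,0,0],"jaw":0.01},{"xyz":[0,0,0.003],"delta_rot":[0,0,0],"jaw":0.01}]'
python3 - <<'E'
from m import *
c=cal("wrist"); im=save("wrist","w10.png"); a=cv2.imread('pics/w9.png')[:,:,::-1]; print("diff",np.abs(im.astype(int)-a).mean())
for d in env.trace("wrist","offcut_b"): print(d["extent"],d["confidence"])
E
```

```text
t: 20.92
eef_pos: [439.9, -170.8, 116.4]
orientation: [0.974, 0.228, 0.003, 0.005]
ft_force: [-11.6, 0.0, 29.0]
finger_gap: 16.9
t: 21.42
eef_pos: [439.9, -170.9, 116.0]
orientation: [0.974, 0.228, 0.003, 0.006]
ft_force: [-13.4, 5.8, 30.8]
finger_gap: 16.9
diff 3.7828135850694444
[389.0, 233.5, 96.6, 106.6] 0.66
```

```bash
python3 -m pendant '[{"xyz":[-0.001,-0.002,0.0015],"delta_rot":[0,0,0],"jaw":0.01},{"xyz":[-0.001,-0.002,0.0015],"delta_rot":[0,0,0],"jaw":0.01},{"xyz":[-0.001,-0.002,0.0015],"delta_rot":[0,0,0],"jaw":0.01},{"xyz":[-0.001,-0.002,0.0015],"delta_rot":[0,0,0],"jaw":0.01}]' 80; python3 - <<'E'
from m import *
env.grab_frame("wrist")
c=cal("wrist");s=st();im=save("wrist","w11.png")
cv2.imwrite('pics/w11c.png',cv2.resize(im[130:430,240:640],None,fx=2,fy=2,interpolation=cv2.INTER_CUBIC)[:,:,::-1])
E
```

```text
t: 22.02
eef_pos: [439.8, -170.9, 117.4]
orientation: [0.974, 0.228, 0.005, 0.008]
ft_force: [-3.6, 1.0, 23.4]
finger_gap: 16.7
{'t': 22.075, 'eef_pos': [439.765, -170.828, 117.326], 'orientation': [0.974, 0.228, 0.005, 0.008], 'ft_force': [-3.444, 0.803, 22.721], 'finger_gap': 16.72, 'joints': [-0.618, 0.348, 1.834, -0.005, 0.941, 0.496]}
```

```bash
python3 - <<'E'
from m import *
s=st(); print(env.sign_off())
E
```

```text
{'t': 22.125, 'eef_pos': [439.777, -170.854, 117.353], 'orientation': [0.974, 0.228, 0.005, 0.008], 'ft_force': [-2.981, 0.586, 22.71], 'finger_gap': 17.44, 'joints': [-0.618, 0.348, 1.834, -0.005, 0.941, 0.496]}
the job is handed in; nothing more can be done
None
```

I handed the job in at 22.1 s, with the dark brown block clamped on the dome and the gripper still holding the lever down. `sign_off` gives no verdict.

1. **Block:** I laid it on the dome and let go. A wrist-camera fit then put it level, about 0.5 mm from the dome's centre. The overhead camera had put the dome about 5 mm away in x, and I trusted the closer wrist views.
2. **Catch:** I pressed the paddle down until it hit its stop, at about 20 N. The later picture matched the fully flipped angle.
3. **Lever:** I pulled it along its arc to the stop. The upward force levelled near 16 N, then rose to 31 N with almost no further movement. I eased off to hold it with about 23 N down.

**Not confirmed:**
- **Final picture:** The last viewed crop, taken at the stop before the final easing, shows the foot pressing on the block on the dome. I could not view a picture after that because I had reached the viewing limit. The final state rests on the steady force and position readings.
- **Grip:** The handle slid about 3–4 mm in the pads, or the arm gave that much, so the tool ended at 117 mm instead of 120 mm. The tool is also tilted by about 1°.

I did not touch the light offcut, the tape or the pink look-alike.

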